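# Load the indexing table and click it round to the sensor

## Robot

A 7-joint arm with a two-finger parallel gripper is mounted at the origin on the work surface. World frame = base frame: x ahead of the robot, y to its left, z up, the work surface at z = 0. Lengths are in m, angles in rad, forces in N, time in s.
With the tool pointing down it reaches from about 0.425 to 0.875 m from the base axis. Payload 4.7 kg.
Tool frame: the origin (TCP) lies between the finger pads, 19 mm behind the fingertips; this is the grasp point; z points along the fingers, y is the line along which they close (so a half turn about z gives the same grasp; the last joint's range is limited). The gripper opens to 87 mm and grips with 3 to 60 N. Pads are 19 mm wide; open, the fingers measure 117 mm over their backs; the gripper's body (75 mm by 190 mm) begins 51 mm behind the grasp point.
Start: joints at [1.254, 0.321, -0.07, 1.45, 0.023, 1.371, -0.057], TCP at [0.211, -0.615, 0.241] pointing down, gripper open.
Joint ranges: [-2.86, 2.86], [-0.3, 2.09], [-1.38, 1.24], [0.06, 2.45], [-1.56, 4.7], [0.09, 2.05], [-2.69, 2.69]. Speed limits (rad/s): [2.57, 2.57, 3.14, 3.14, 3.14, 3.14, 3.14].

## Interface

Orientations are given as a rotation vector (axis times angle).
In Python, from bench import ctrl gives the robot as it stands.
- The arm moves only by the shell command python3 -m inch 'ROWS' [FORCE]. ROWS is rows parted by semicolons, their numbers by spaces, 1 to 20 of them, each of 5 numbers: dx, dy, dz in m, then a turn about the tool's z in rad, then the opening from 0.0 (shut) to 1.0 (fully open); each row is the pose to reach, as a shift and turn from the pose commanded when the command began, along the tool's axes at that moment; what a row does not reach only later rows make up. A row lasts 1/10 s, in which the tool goes at most 0.05 m and 0.15 rad, less where a joint would pass 70% of its speed; a pose out of reach is approached as far as the arm can. The fingers move at their own pace and stop on an object; FORCE is the grip in N (left out, the last holds). Time passes only in rows, so rows that do not move let the fingers close. It prints the time, the measured TCP pose, the force, the opening and the grip force at its end.
- ctrl.get_state(): the state, without advancing time (a new reading comes with each control period).
- ctrl.get_image(name): name is "side" or "top"; returns (picture, depth): 480x640x3 uint8, red, green, blue; 480x640 float32, m along the optical axis (not along the pixel's ray), 0 where there is no reading.
- ctrl.camera_model(name): a dict with "vertical_fov" (degrees; the focal length in pixels is half the picture's height over the tangent of half this angle, whatever the lens; pixels are square), "cx", "cy" (the principal point, pixels), "rvec" (rotation vector, rad) and "tvec" (3), from world to camera coordinates, as OpenCV has them. Camera axes: x right, y down, z forward; pixel columns grow to the right and rows downward; lengths in m; the calibration is good to about 2 mm. A picture is of the moment at which its call begins. camera_model takes no time and is no camera call.
- ctrl.close_job(): hands the job in; it is judged then, once.
The state is a dict: "time": time; "joint_positions": joint angles; "qd": joint speeds; "joint_torque": joint torques, N m; "position": TCP position; "tool_rot": TCP orientation; "ft_force": force on the tool from outside, world axes, zero at the start; "torque": the same for the moment, N m; "grip_width": opening from 0.0 (shut) to 1.0 (fully open); "grip_force": force on a finger pad.
Only numpy, scipy, OpenCV 4.12 (cv2) and the standard library are available. Lean on these libraries where they do the work, as an engineer would, in place of code of your own. Each camera call takes 0.05 s, during which the arm holds its last target. There are 200 camera calls.

## Task

Drop the two short round steel spacers into the open pot on the indexing table while it is still at its starting stop, then turn the table's central knob clockwise (seen from above) by three clicks, one click at a time, resting about half a second in each stop and not going on past the third, so that the loaded pot stands at the sensor. Finish still gripping the knob in the third stop: the program ends while holding it, it is not let go. Leave the other things on the bench where they are.

Things in the scene. Friction and masses are not known exactly. Their poses are not given: they have to be found in the camera images.
- spacer_a_mid (a point): Short round plain-steel spacer, 26 mm diameter, 28 mm tall, about 80 g, standing upright on the bench with a small dark bore mark on top. This point is its centre, 14 mm above its underside. One of the two to load; the two are alike.
- spacer_b_mid (a point): Short round plain-steel spacer, 26 mm diameter, 28 mm tall, about 80 g, standing upright on the bench with a small dark bore mark on top. This point is its centre, 14 mm above its underside. The other of the two to load.
- fixture: Fixed base of the indexing table: grey round foot 300 mm across. Origin on the bench under the turning axis, z up; -x points to the loading position, where the pot starts (roughly towards the robot). White ticks on the foot mark the stops, every 24 degrees clockwise from there.
- sensor (a point): Top centre of the small black sensor block on the foot at the third stop: 34 mm wide, 14 mm thick, 142 mm from the turning axis, 78 mm above the bench.
- pot_in (a point): Centre of the inner floor of the open round steel pot on the turning disc, 48 mm above the bench, 85 mm from the turning axis. Inner diameter 66 mm, wall 4 mm, rim 34 mm above this point. It turns with disc and knob.
- dial: The turning aluminium disc, 250 mm across, 36 to 44 mm above the bench, with pot, post and knob on it, all one piece. Origin on the turning axis at the underside of the disc; z up; -x points at the pot.
- knob_grip (a point): Grip point of the black bar-shaped knob on a post in the middle of the disc, on the turning axis, 116 mm above the bench. Bar 46 mm long, 16 mm wide, from 94 to 128 mm above the bench. x runs along the bar, y across it (the 16 mm to grip); -x, with a white line on top, points at the pot.
- index (a joint): Angle of disc, pot and knob in rad, growing clockwise seen from above; 0 is the starting stop. A detent clicks it into stops every 24 degrees: first 0.419, second 0.838, third 1.257, two more beyond. Between stops it resists with up to 0.12 N m, then snaps on by itself; left alone it stays in its stop.
- long_spacer: Bystander: long steel spacer, 26 mm diameter, 62 mm tall, standing among the short ones. Origin: centre of its underside.
- collar: Bystander: flat steel ring, 38 mm outside, 20 mm bore, 10 mm high, lying among the spacers. Origin: centre of its underside.
- screwdriver: Bystander: hand screwdriver about 200 mm long lying along its x axis on the bench to the robot's right of the indexing table.
- tape_roll: Bystander: roll of brown tape lying flat, 84 mm across, 24 mm high, beyond the spacers. Origin: centre of its underside.
- jar: Bystander: white closed jar, 60 mm across, 75 mm tall, to the right of the indexing table. Origin: centre of its underside.
- spacer_a: The same spacer as point spacer_a_mid; origin at the centre of its underside.
- spacer_b: The same spacer as point spacer_b_mid; origin at the centre of its underside.
Things that resemble listed ones, but are neither listed nor needed, are in the scene too. Leave any red look-alike of the spacer_b alone. Leave any yellow look-alike of the spacer_a alone.

How it is judged:
By the outcome, as a careful person would: the job done as asked, in the order asked, and still so for the second after the job is handed in, while the arm keeps its last pose, push and grip.
It also fails if it takes over 67 s, if anything falls off the work surface, if the arm or the gripper's body presses on something with over 40 N, if the wrist force passes 120 N, or if a joint passes its speed limit or range.

## Working session

There is one attempt and no reset: what is moved stays moved. The work goes in short steps, Python scripts to look and compute and a shell command to move; the robot and the scene stay as the last step left them, time stands still between calls to the robot, and variables do not carry over. Pictures are saved under pics/ and viewed, at most 10 in all, crops included, and the job is handed in when it is done.

```bash
mkdir -p pics; ls
cat > h.py <<'E'
import numpy as np, cv2
from bench import ctrl
def cam(n):
    m=ctrl.camera_model(n); f=240/np.tan(np.radians(m["vertical_fov"])/2)
    R,_=cv2.Rodrigues(np.array(m["rvec"],float)); t=np.array(m["tvec"],float).ravel()
    return f,m["cx"],m["cy"],R,t
def ray(n,u,v,z):
    f,cx,cy,R,t=cam(n); d=R.T@np.array([(u-cx)/f,(v-cy)/f,1]); c=-R.T@t
    return c+d*(z-c[2])/d[2]
def cloud(n,D):
    f,cx,cy,R,t=cam(n); v,u=np.mgrid[:480,:640]
    P=np.stack([(u-cx)/f*D,(v-cy)/f*D,D],-1)
    return (P-t)@R
E
python3 - <<'E'
from h import *
for n in("side","top"):
    p,d=ctrl.get_image(n); cv2.imwrite(f"pics/{n}0.png",p[:,:,::-1]); np.savez(f"{n}0.npz",p=p,d=d)
    m=ctrl.camera_model(n); print(m); f,cx,cy,R,t=cam(n); print(-R.T@t)
print(ctrl.get_state())
E
```

```text
pics
{'vertical_fov': 52.97829281286368, 'cx': 318.48715848677205, 'cy': 249.59151051040877, 'rvec': array([ 0.64445586, -2.67967977,  1.13071572]), 'tvec': array([0.49971319, 0.26838878, 0.85544671])}
[0.26982645 0.60761996 0.78200163]
{'vertical_fov': 52.583527389290154, 'cx': 318.7599738158959, 'cy': 238.3359312306428, 'rvec': array([ 2.12796722, -2.11131862,  0.20767844]), 'tvec': array([-0.02773324,  0.57990104,  1.01137422])}
[ 0.37374479 -0.0230436   1.10440753]
{'time': 0.1, 'joint_positions': array([ 1.25409783,  0.32176627, -0.07008223,  1.45154296,  0.02258524,
        1.37078917, -0.05690948]), 'qd': array([ 1.00348249e-03, -2.87875949e-03, -1.61683686e-04, -4.39765756e-03,
       -1.32344832e-04,  6.43923958e-04, -3.38051692e-05]), 'joint_torque': array([-5.85068465e-04, -4.92571807e+01, -4.06141123e-01, -3.13399351e+01,
       -6.42345124e-02,  3.95269110e-02,  1.18883095e-04]), 'position': array([ 0.21093005, -0.61434154,  0.24026457]), 'tool_rot': array([-3.09705703e+00, -5.16994222e-01,  5.65196549e-04]), 'ft_force': array([ 0.08588116, -0.55099832, -0.73773499]), 'torque': array([-0.02217033, -0.00537255, -0.00047737]), 'grip_force': 0.0, 'grip_width': 1.0006579093993377}
```

View pics/side0.png

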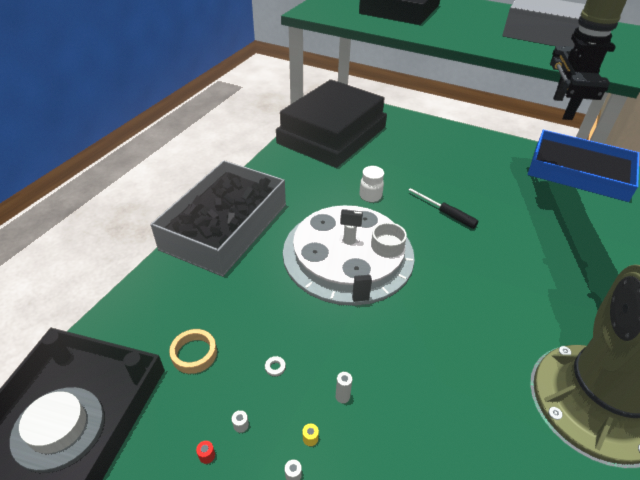

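View pics/top0.png

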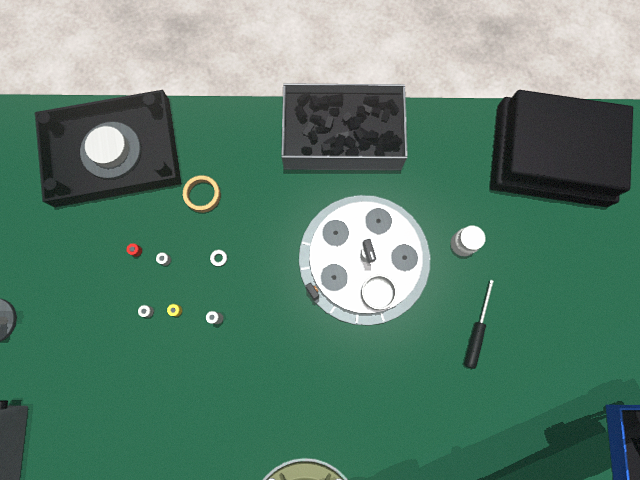

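The top view shows the short spacers at about (162,258) and (145,311). The long spacer is at (213,317), the pot at (378,293), the knob at (368,250) and the sensor at (312,291). In the side view the spacers are at (240,421) and (293,470).

```bash
cat > m.py <<'E'
from h import *
def tri(a,b):
    M=[];r=[]
    for n,(u,v) in(("top",a),("side",b)):
        f,cx,cy,R,t=cam(n); K=np.array([[f,0,cx],[0,f,cy],[0,0,1]]); M.append(K@np.c_[R,t])
    X=cv2.triangulatePoints(M[0],M[1],np.array(a,float).reshape(2,1),np.array(b,float).reshape(2,1)).ravel()
    return X[:3]/X[3]
def topface(n,P,p,c,r,zlo,zhi):
    # points within r of c (xy) in the height band; enclosing circle in world
    m=(np.hypot(P[...,0]-c[0],P[...,1]-c[1])<r)&(P[...,2]>zlo)&(P[...,2]<zhi)
    return m
if __name__=="__main__":
    I={n:np.load(f"{n}0.npz") for n in("top","side")}
    C={n:cloud(n,I[n]["d"]) for n in I}
    for nm,uv,r in(("A",(162,258),.03),("B",(145,311),.03),("long",(213,317),.035)):
        g=C["top"][uv[1],uv[0]]; pix={}
        for n in I:
            P=C[n]; near=np.hypot(P[...,0]-g[0],P[...,1]-g[1])<r
            zt=np.percentile(P[...,2][near&(P[...,2]>.012)],90)
            m=near&(P[...,2]>zt-.006); v,u=np.nonzero(m); pix[n]=(u.mean(),v.mean())
            print(nm,n,zt.round(4),m.sum(),np.array(pix[n]).round(1),P[m].mean(0).round(4))
        print("  tri",tri(pix["top"],pix["side"]).round(4))
    for n in I:
        P=C[n]; base=C["top"][293,378]
        near=np.hypot(P[...,0]-base[0],P[...,1]-base[1])<.05
        m=near&(P[...,2]>.074)&(P[...,2]<.09); 
        (c,rr)=cv2.minEnclosingCircle(P[m][:,:2].astype(np.float32)); print("pot rim",n,np.round(c,4),rr,m.sum(),np.median(P[m][:,2]))
        near=np.hypot(P[...,0]-base[0]-.085,P[...,1]-base[1])<.06
        m=near&(P[...,2]>.121)&(P[...,2]<.14); rc=cv2.minAreaRect(P[m][:,:2].astype(np.float32)); print("knob",n,np.round(rc[0],4),np.round(rc[1],4),rc[2],m.sum(),np.median(P[m][:,2]))
        v,u=np.nonzero(m); print("  px",u.mean(),v.mean())
        w=m&(I[n]["p"].min(2)>120); print("  white",P[w].mean(0) if w.any() else None,w.sum())
        m=(np.hypot(P[...,0]-base[0]-.085,P[...,1]-base[1])<.18)&(P[...,2]>.034)&(P[...,2]<.05)
        c,rr=cv2.minEnclosingCircle(P[m][:,:2].astype(np.float32)); print("disc",np.round(c,4),rr)
    for n in I:
        print(n,C[n][...,2][(I[n]["p"][...,1]>1.4*I[n]["p"][...,0])&(I[n]["d"]>0)&(abs(C[n][...,2])<.03)].mean(), "table z")
E
python3 m.py
```

```text
A top 0.0316 105 [161.4 258.1] [0.5376 0.3284 0.0293]
A side 0.0298 195 [239.1 418.1] [0.5405 0.3289 0.0283]
  tri [0.5389 0.3289 0.0289]
B top 0.0319 107 [143.6 310.7] [0.4208 0.3592 0.0295]
B side 0.0294 238 [292.6 468.3] [0.4236 0.3596 0.0281]
  tri [0.4221 0.3597 0.0291]
long top 0.0649 120 [211.4 317.1] [0.4072 0.2026 0.0633]
long side 0.0634 180 [344.1 378.9] [0.4104 0.2033 0.0621]
  tri [0.4087 0.2032 0.0623]
pot rim top [ 0.4625 -0.15  ] 0.03718847408890724 239 0.08225749386823311
knob top [ 0.544  -0.1265] [0.0459 0.0168] 16.146839141845703 179 0.12847157819675786
  px 368.9776536312849 249.6703910614525
  white [ 0.53768942 -0.12883642  0.12831168] 39
disc [ 0.5313 -0.1613] 0.17620094120502472
pot rim side [ 0.4666 -0.1509] 0.0392935611307621 291 0.08031873338887416
knob side [ 0.547  -0.1259] [0.0453 0.0184] 15.71595287322998 148 0.12730555362441376
  px 351.4527027027027 213.08783783783784
  white [ 0.54401478 -0.13066716  0.12851489] 37
disc [ 0.5354 -0.1594] 0.17676010727882385
top 0.0011131544419208668 table z
side 6.090669670480163e-05 table z
```

```bash
cat >> h.py <<'E'
from scipy.spatial.transform import Rotation as Ro
def go(x,y,z,close=None):
    """shift in tool axes to world point; close: world angle (deg) wanted for the closing line"""
    s=ctrl.get_state(); R=Ro.from_rotvec(s["tool_rot"]).as_matrix()
    d=R.T@(np.array([x,y,z])-s["position"]); a=np.degrees(np.arctan2(R[1,1],R[0,1]))
    t=0
    if close is not None: t=np.radians((a-close+90)%180-90)
    print("shift",d.round(4),"turn",round(t,3),"rows",int(np.ceil(max(np.linalg.norm(d)/.05,abs(t)/.15))),"| close line now",a.round(1),"tilt",R[2,2].round(5),"q7",s["joint_positions"][6].round(2),"q1",s["joint_positions"][0].round(2))
E
python3 - <<'E'
from h import *
go(.5,-.25,.24); go(.539,.3287,.2,90); go(.539,.3287,.2,0)
E
```

```text
shift [ 0.3917 -0.2507  0.0007] turn 0 rows 10 | close line now -71.0 tilt -1.0 q7 -0.06 q1 1.25
shift [ 0.6166 -0.7853  0.0416] turn 0.331 rows 20 | close line now -71.0 tilt -1.0 q7 -0.06 q1 1.25
shift [ 0.6166 -0.7853  0.0416] turn -1.24 rows 20 | close line now -71.0 tilt -1.0 q7 -0.06 q1 1.25
```

```bash
python3 -m inch '0.39 -0.25 0 0 0.5;0.39 -0.25 0 0 0.5;0.39 -0.25 0 0 0.5;0.39 -0.25 0 0 0.5;0.39 -0.25 0 0 0.5;0.39 -0.25 0 0 0.5;0.39 -0.25 0 0 0.5;0.617 -0.785 0.09 -1.24 0.5;0.617 -0.785 0.09 -1.24 0.5;0.617 -0.785 0.09 -1.24 0.5;0.617 -0.785 0.09 -1.24 0.5;0.617 -0.785 0.09 -1.24 0.5;0.617 -0.785 0.09 -1.24 0.5;0.617 -0.785 0.09 -1.24 0.5;0.617 -0.785 0.09 -1.24 0.5;0.617 -0.785 0.09 -1.24 0.5;0.617 -0.785 0.09 -1.24 0.5;0.617 -0.785 0.09 -1.24 0.5;0.617 -0.785 0.09 -1.24 0.5;0.617 -0.785 0.09 -1.24 0.5' 25
python3 -c "
from h import *
go(.539,.3287,.15,0)"
```

```text
time: 2.1
position: [0.5343, 0.2966, 0.1549]
tool_rot: [2.222, 2.22, -0.001]
ft_force: [-0.6, -1.3, -0.6]
grip_width: 0.502
grip_force: 0.0
shift [0.0321 0.0046 0.0049] turn -0.001 rows 1 | close line now -0.0 tilt -1.0 q7 -0.78 q1 0.1
```

```bash
python3 -m inch '0.032 0.0045 0 0 0.5;0.032 0.0045 0.05 0 0.5;0.032 0.0045 0.09 0 0.5;0.032 0.0045 0.09 0 0.5;0.032 0.0045 0.09 0 0.5'
python3 - <<'E'
from h import *
go(.539,.3287,.026,0)
p,_=ctrl.get_image("side"); cv2.imwrite("pics/s1.png",cv2.resize(p[360:480,160:320,::-1],(800,600)))
E
```

```text
time: 2.6
position: [0.5384, 0.3269, 0.0656]
tool_rot: [-2.221, -2.221, 0.002]
ft_force: [-0.2, 0.5, 0.8]
grip_width: 0.498
grip_force: 0.0
shift [0.0018 0.0006 0.0396] turn -0.0 rows 1 | close line now -0.0 tilt -1.0 q7 -0.87 q1 0.0
```

View pics/s1.png

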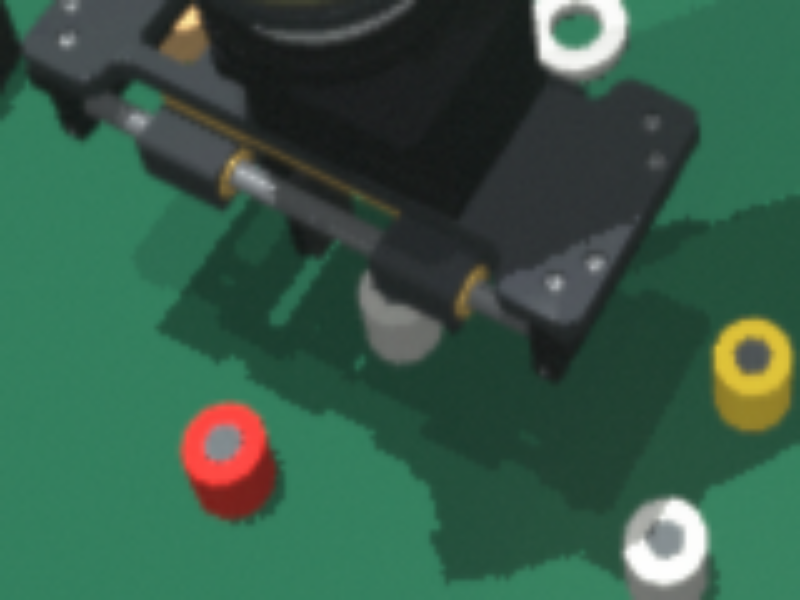

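The crop shows the grey spacer at about (400,310) under the gripper, between the fingers. Red at (230,460) and yellow at (750,370) are clear of it. I'll go down and grip.

```bash
python3 -m inch '0.001 0.0005 0.02 0 0.5;0.001 0.0005 0.04 0 0.5;0.001 0.0005 0.04 0 0.5;0.001 0.0005 0.04 0 0.5;0.001 0.0005 0.04 0 0.1;0.001 0.0005 0.04 0 0.1;0.001 0.0005 0.04 0 0.1;0.001 0.0005 0.04 0 0.1;0.001 0.0005 0.04 0 0.1' 25
python3 - <<'E'
from h import *
go(.4645,-.1505,.18)
E
```

```text
time: 3.55
position: [0.5397, 0.3284, 0.0265]
tool_rot: [2.221, 2.221, 0.002]
ft_force: [-0.1, 0.3, 5.9]
grip_width: 0.29
grip_force: 25.0
shift [-0.4789 -0.075  -0.1537] turn 0 rows 11 | close line now -0.0 tilt -1.0 q7 -0.9 q1 -0.02
```

```bash
python3 -m inch '0 0 -0.05 0 0.1;0 0 -0.1 0 0.1;0 0 -0.14 0 0.1;-0.492 -0.075 -0.14 0 0.1;-0.492 -0.075 -0.14 0 0.1;-0.492 -0.075 -0.14 0 0.1;-0.492 -0.075 -0.14 0 0.1;-0.492 -0.075 -0.14 0 0.1;-0.492 -0.075 -0.14 0 0.1;-0.492 -0.075 -0.14 0 0.1;-0.492 -0.075 -0.14 0 0.1;-0.492 -0.075 -0.14 0 0.1;-0.492 -0.075 -0.14 0 0.1;-0.492 -0.075 -0.14 0 0.1;-0.492 -0.075 -0.14 0 0.1;-0.492 -0.075 -0.14 0 0.1'
python3 - <<'E'
from h import *
go(.4645,-.1635,.105,0)
p,_=ctrl.get_image("side"); cv2.imwrite("pics/s2.png",cv2.resize(p[170:320,280:480,::-1],(800,600)))
E
```

```text
time: 5.15
position: [0.4644, -0.1622, 0.1654]
tool_rot: [-2.219, -2.223, -0.001]
ft_force: [0.3, 0.6, -1.6]
grip_width: 0.29
grip_force: 25.0
shift [-0.0013  0.0002  0.0604] turn 0.002 rows 2 | close line now 0.1 tilt -1.0 q7 0.25 q1 0.83
```

View pics/s2.png

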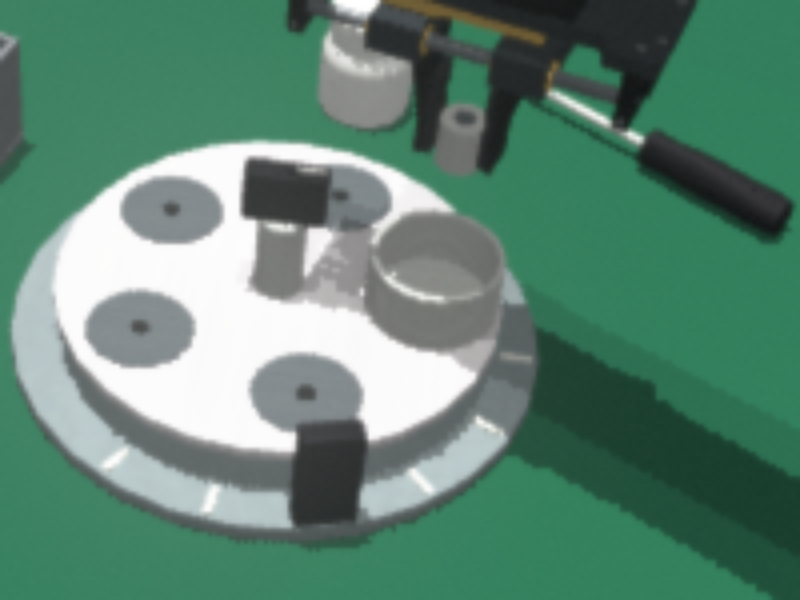

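The picture shows the spacer held upright at about (460,135), over the pot, whose mouth is at (437,255). Next I lower it and release.

```bash
python3 -m inch '-0.001 0 0.03 0 0.1;-0.001 0 0.061 0 0.1;-0.001 0 0.061 0 0.1;-0.001 0 0.061 0 0.1;-0.001 0 0.061 0 0.1;-0.001 0 0.061 0 0.45;-0.001 0 0.061 0 0.45;-0.001 0 0.061 0 0.45;-0.001 0 0.061 0 0.45;-0.001 0 -0.02 0 0.5;-0.001 0 -0.02 0 0.5;-0.001 0 -0.02 0 0.5'
python3 - <<'E'
from h import *
go(.4222,.3595,.18,0);go(.4222,.3595,.08,0)
E
```

```text
time: 6.4
position: [0.4672, -0.1657, 0.1905]
tool_rot: [2.216, 2.215, 0.004]
ft_force: [0.4, -0.5, -0.3]
grip_width: 0.495
grip_force: 0.0
shift [ 0.5253 -0.0452  0.008 ] turn -0.0 rows 11 | close line now -0.0 tilt -0.99996 q7 0.27 q1 0.84
shift [ 0.5257 -0.046   0.108 ] turn -0.0 rows 11 | close line now -0.0 tilt -0.99996 q7 0.27 q1 0.84
```

```bash
python3 -m inch '0.525 -0.0455 0 0 0.5;0.525 -0.0455 0 0 0.5;0.525 -0.0455 0 0 0.5;0.525 -0.0455 0 0 0.5;0.525 -0.0455 0 0 0.5;0.525 -0.0455 0 0 0.5;0.525 -0.0455 0 0 0.5;0.525 -0.0455 0 0 0.5;0.525 -0.0455 0 0 0.5;0.525 -0.0455 0 0 0.5;0.525 -0.0455 0 0 0.5;0.525 -0.0455 0 0 0.5;0.525 -0.0455 0 0 0.5;0.525 -0.0455 0.05 0 0.5;0.525 -0.0455 0.1 0 0.5;0.525 -0.0455 0.1 0 0.5;0.525 -0.0455 0.1 0 0.5;0.525 -0.0455 0.1 0 0.5'
python3 - <<'E'
from h import *
go(.4222,.3595,.026,0)
p,d=ctrl.get_image("side"); cv2.imwrite("pics/s3.png",p[:,:,::-1])
E
```

```text
time: 8.2
position: [0.4204, 0.3607, 0.0882]
tool_rot: [2.222, 2.219, 0.006]
ft_force: [0.0, -0.5, 0.8]
grip_width: 0.501
grip_force: 0.0
shift [-0.0013  0.0016  0.0622] turn -0.001 rows 2 | close line now -0.1 tilt -0.99999 q7 -1.06 q1 0.08
```

View pics/s3.png

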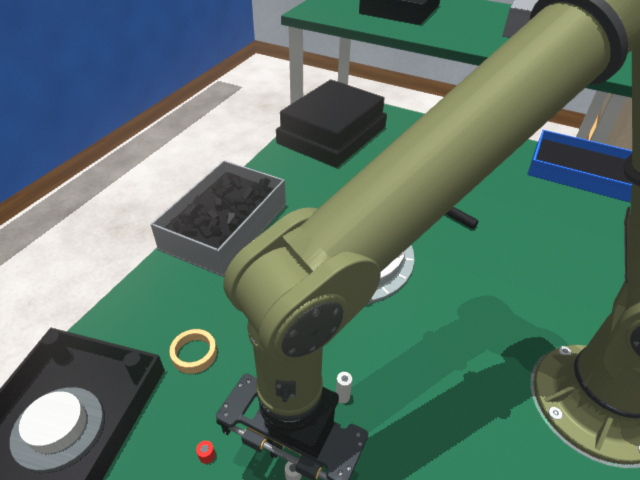

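The view shows the gripper over spacer B at about (292,470). The long spacer at (344,385) and red at (205,451) are undisturbed. I'll grasp B.

```bash
python3 -m inch '-0.001 0.0015 0.03 0 0.5;-0.001 0.0015 0.062 0 0.5;-0.001 0.0015 0.062 0 0.5;-0.001 0.0015 0.062 0 0.5;-0.001 0.0015 0.062 0 0.1;-0.001 0.0015 0.062 0 0.1;-0.001 0.0015 0.062 0 0.1;-0.001 0.0015 0.062 0 0.1;-0.001 0.0015 0.062 0 0.1;-0.001 0.0015 -0.04 0 0.1;-0.001 0.0015 -0.09 0 0.1;-0.001 0.0015 -0.09 0 0.1;-0.001 0.0015 -0.09 0 0.1;-0.001 0.0015 -0.09 0 0.1' 25
python3 - <<'E'
from h import *
go(.4645,-.1385,.17,0)
E
```

```text
time: 9.65
position: [0.4208, 0.3595, 0.1768]
tool_rot: [2.221, 2.22, 0.004]
ft_force: [-0.0, 0.4, -1.3]
grip_width: 0.291
grip_force: 25.0
shift [-0.498   0.0439  0.0066] turn -0.0 rows 10 | close line now -0.0 tilt -1.0 q7 -0.98 q1 0.15
```

Run:
```python
from h import *
a,_=ctrl.get_image("top"); b,_=ctrl.get_image("side")
a=cv2.resize(a[245:325,300:430],(400,246),interpolation=cv2.INTER_CUBIC)
b=cv2.resize(b[200:280,350:480],(400,246),interpolation=cv2.INTER_CUBIC)
cv2.imwrite("pics/pot.png",np.hstack([a,b])[:,:,::-1])
```

```text
(no output)
```

View pics/pot.png

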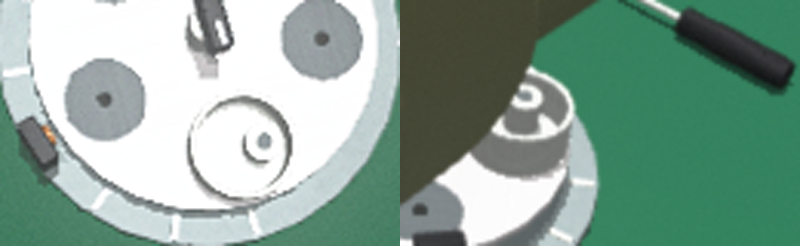

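The pot crop shows spacer A standing upright on the right (−y) side of the pot at (262,140), with the pot centre at (240,148). B goes on the left side.

```bash
python3 -m inch '-0.498 0.042 0 0 0.1;-0.498 0.042 0 0 0.1;-0.498 0.042 0 0 0.1;-0.498 0.042 0 0 0.1;-0.498 0.042 0 0 0.1;-0.498 0.042 0 0 0.1;-0.498 0.042 0 0 0.1;-0.498 0.042 0 0 0.1;-0.498 0.042 0 0 0.1;-0.498 0.042 0 0 0.1;-0.498 0.042 0 0 0.1;-0.498 0.042 0 0 0.1;-0.498 0.042 0 0 0.1;-0.498 0.042 0 0 0.1;-0.498 0.042 0 0 0.1'
python3 - <<'E'
from h import *
go(.463,-.137,.105,0)
E
```

```text
time: 11.25
position: [0.4622, -0.1375, 0.1755]
tool_rot: [-2.219, -2.224, 0.001]
ft_force: [0.4, -0.1, -0.4]
grip_width: 0.289
grip_force: 25.0
shift [0.0005 0.0009 0.0705] turn 0.003 rows 2 | close line now 0.1 tilt -1.0 q7 0.22 q1 0.93
```

```bash
python3 -m inch '0 0.001 0.035 0 0.1;0 0.001 0.07 0 0.1;0 0.001 0.07 0 0.1;0 0.001 0.07 0 0.1;0 0.001 0.07 0 0.1;0 0.001 0.07 0 0.1;0 0.001 0.07 0 0.45;0 0.001 0.07 0 0.45;0 0.001 0.07 0 0.45;0 0.001 0.07 0 0.45;0 0.001 -0.02 0 0.5;0 0.001 -0.02 0 0.5;0 0.001 -0.02 0 0.5;0 0.001 -0.02 0 0.5'
python3 - <<'E'
from h import *
go(.5455,-.126,.18,106.2); go(.5455,-.126,.18,286.2)
E
```

```text
time: 12.65
position: [0.4637, -0.1391, 0.1965]
tool_rot: [2.22, 2.22, 0.0]
ft_force: [0.1, 0.2, -1.2]
grip_width: 0.5
grip_force: 0.0
shift [0.0132 0.0818 0.0166] turn 1.288 rows 9 | close line now -0.0 tilt -1.0 q7 0.23 q1 0.94
shift [0.0132 0.0818 0.0166] turn 1.288 rows 9 | close line now -0.0 tilt -1.0 q7 0.23 q1 0.94
```

```bash
python3 -m inch '0.013 0.082 0 -1.853 0.5;0.013 0.082 0 -1.853 0.5;0.013 0.082 0 -1.853 0.5;0.013 0.082 0 -1.853 0.5;0.013 0.082 0 -1.853 0.5;0.013 0.082 0 -1.853 0.5;0.013 0.082 0 -1.853 0.5;0.013 0.082 0 -1.853 0.5;0.013 0.082 0 -1.853 0.5;0.013 0.082 0 -1.853 0.5;0.013 0.082 0 -1.853 0.5;0.013 0.082 0 -1.853 0.5;0.013 0.082 0 -1.853 0.5;0.013 0.082 0 -1.853 0.5;0.013 0.082 0 -1.853 0.5'
python3 - <<'E'
from h import *
go(.5455,-.126,.118,106.2); print(ctrl.get_state()["joint_positions"].round(2))
a,_=ctrl.get_image("top"); b,_=ctrl.get_image("side")
a=cv2.resize(a[225:325,300:430],(400,308),interpolation=cv2.INTER_CUBIC)
b=cv2.resize(b[180:280,330:460],(400,308),interpolation=cv2.INTER_CUBIC)
cv2.imwrite("pics/pot2.png",np.hstack([a,b])[:,:,::-1])
E
```

```text
time: 14.15
position: [0.5445, -0.1257, 0.1945]
tool_rot: [0.44, -3.109, -0.002]
ft_force: [-0.4, 0.5, 0.4]
grip_width: 0.502
grip_force: 0.0
shift [-0.001  -0.0007  0.0765] turn -0.002 rows 2 | close line now 106.1 tilt -1.0 q7 1.84 q1 1.03
[ 1.03  0.29 -0.99  1.72  0.25  1.27  1.84]
```

View pics/pot2.png

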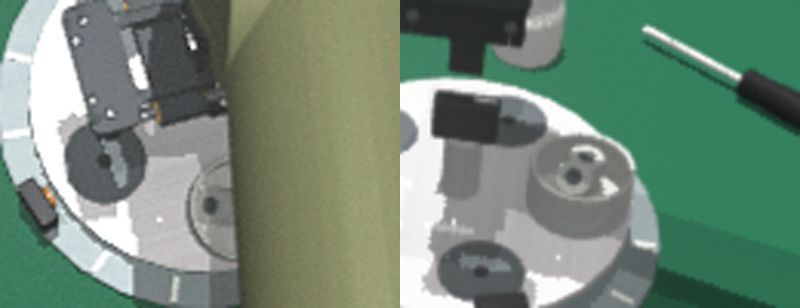

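Both spacers stand in the pot: the left panel shows one at (210,205) and the right panel shows the two bores at (573,176) and (588,155). The fingers straddle the knob. Now I go down and grip it.

```bash
python3 -m inch '-0.001 -0.0007 0.04 0 0.5;-0.001 -0.0007 0.0765 0 0.5;-0.001 -0.0007 0.0765 0 0.5;-0.001 -0.0007 0.0765 0 0.5;-0.001 -0.0007 0.0765 0 0.1;-0.001 -0.0007 0.0765 0 0.1;-0.001 -0.0007 0.0765 0 0.1;-0.001 -0.0007 0.0765 0 0.1;-0.001 -0.0007 0.0765 0 0.1' 40
python3 - <<'E'
from h import *
go(.5455,-.126,.118,106.2); print(ctrl.get_state()["torque"])
E
```

```text
time: 15.15
position: [0.5474, -0.1283, 0.1201]
tool_rot: [-0.44, 3.108, -0.005]
ft_force: [2.5, -3.3, 0.8]
grip_width: 0.18
grip_force: 40.0
shift [0.0012 0.0028 0.002 ] turn -0.002 rows 1 | close line now 106.1 tilt -0.99999 q7 1.78 q1 0.98
[-0.64478176 -0.51278198 -0.01177883]
```

```bash
python3 -m inch '0 -0.0025 0 0.1 0.1;0 -0.0025 0 0.2 0.1;0 -0.0025 0 0.3 0.1;0 -0.0025 0 0.419 0.1;0 -0.0025 0 0.419 0.1;0 -0.0025 0 0.419 0.1;0 -0.0025 0 0.419 0.1;0 -0.0025 0 0.419 0.1;0 -0.0025 0 0.419 0.1'
python3 - <<'E'
from h import *
go(.5475,-.128,.118,82.2); print(ctrl.get_state()["torque"])
E
```

```text
time: 16.05
position: [0.5476, -0.1293, 0.12]
tool_rot: [0.211, 3.133, -0.002]
ft_force: [-1.0, -2.1, 6.6]
grip_width: 0.182
grip_force: 40.0
shift [0.0002 0.0012 0.002 ] turn 0.002 rows 1 | close line now 82.3 tilt -1.0 q7 1.4 q1 0.93
[-0.38674143  0.00681238  0.05147806]
```

```bash
python3 -m inch '0 0 0 0.1 0.1;0 0 0 0.2 0.1;0 0 0 0.3 0.1;0 0 0 0.419 0.1;0 0 0 0.419 0.1;0 0 0 0.419 0.1;0 0 0 0.419 0.1;0 0 0 0.419 0.1;0 0 0 0.419 0.1'
python3 - <<'E'
from h import *
go(.5475,-.128,.118,58.2); print(ctrl.get_state()["torque"])
E
```

```text
time: 16.95
position: [0.5473, -0.13, 0.12]
tool_rot: [0.859, 3.021, -0.003]
ft_force: [-1.3, -3.3, 4.9]
grip_width: 0.186
grip_force: 40.0
shift [0.0009 0.0019 0.002 ] turn 0.001 rows 1 | close line now 58.3 tilt -1.0 q7 1.0 q1 0.87
[-0.68807285  0.18894492 -0.02118439]
```

```bash
python3 -m inch '0 0 0 0.1 0.1;0 0 0 0.2 0.1;0 0 0 0.3 0.1;0 0 0 0.419 0.1;0 0 0 0.419 0.1;0 0 0 0.419 0.1;0 0 0 0.419 0.1;0 0 0 0.419 0.1;0 0 0 0.419 0.1;0 0 0 0.419 0.1'
python3 - <<'E'
from h import *
go(.5475,-.128,.118,34.2); print(ctrl.get_state()["torque"])
a,_=ctrl.get_image("top"); b,_=ctrl.get_image("side")
a=cv2.resize(a[190:340,280:440],(400,375),interpolation=cv2.INTER_CUBIC)
b=cv2.resize(b[180:330,270:430],(400,375),interpolation=cv2.INTER_CUBIC)
cv2.imwrite("pics/end.png",np.hstack([a,b])[:,:,::-1])
E
```

```text
time: 17.95
position: [0.5467, -0.1306, 0.12]
tool_rot: [1.469, 2.776, -0.004]
ft_force: [-2.8, -3.2, 6.5]
grip_width: 0.18
grip_force: 40.0
shift [0.0017 0.0021 0.002 ] turn 0.001 rows 1 | close line now 34.2 tilt -1.0 q7 0.61 q1 0.81
[-0.84990914  0.55764581 -0.00278581]
```

View pics/end.png

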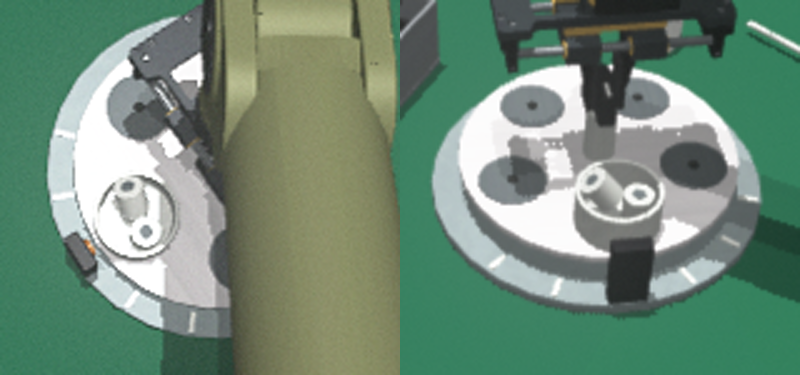

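The end picture shows the pot at (135,215), in line with the sensor at (80,253). Both spacers are inside it, one standing and one leaning on the wall. The knob is still gripped in the third stop, with the closing line at 34.2°.

```bash
python3 -c "
from bench import ctrl
print(ctrl.close_job())"
```

```text
the job is handed in; nothing more can be done
None
```

Job handed in at about 18 s: both short spacers are in the pot (one leaning against the wall), the table was turned clockwise three clicks with a rest in each stop, and the knob is still gripped in the third stop with the pot at the sensor.

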